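# Clear the casting mould and gauge its feed tube

### The job

Lift the brass casting out of the open mould and set it down gently in the wooden tray. Then take the collared gauge from its rest, slide its pin down the mould's sloping feed tube until the collar stops on the tube's mouth (without ramming it), draw it out again, and finish while holding the gauge level and still, with the tip of its pin over the middle of the flat ceramic tile and about 10 cm above it, so that it can be read. Do not let go of the gauge at the end, and leave the other tools and pots on the bench where they are.

Things in the scene. Friction and masses are not known exactly. Their poses are not given: they have to be found in the camera images.
- mould: fixed dark steel mould. Origin at bench level, mid-base; +x runs from the cavity end (nearer the robot) to the feed tube's end, z up. Mould block 100 x 100 mm, centred at x = -60 mm, top 48 mm above the bench. A 24 x 30 mm post at x = +12 mm carries the feed tube; the base plate, 8 mm high and 50 mm wide there, reaches x = +105 mm.
- mould_cavity (a point): middle of the cavity's floor: the cavity is round, 49 mm in diameter and 10 mm deep, open at the top of the mould block.
- casting: loose brass casting, about 0.2 kg: disc 44 mm across, 10 mm thick, lying in the cavity, with an upright fin 24 mm (x) by 12 mm (y), its top 52 mm above the disc's underside. Origin at the centre of the underside, z up. Its y is roughly the mould's y: grip the fin across its 12 mm, as the feed tube hangs on its +x side (nearest part about 28 mm from the cavity's centre).
- feed_tube: fixed steel tube, 52 mm long, sloping 35 degrees to the horizontal. Origin at the centre of its mouth (high end, far from the robot, 100 mm above the bench), +x along the axis out of the mouth (upwards), y level. Bore 13 mm, flaring to 24 mm over the last 9 mm; outside 23 mm, 34 mm at the mouth. A gauge fully home has its origin and x on these; its turn about the axis is free.
- gauge: loose gauge, about 0.14 kg, along its x: steel pin 10 mm across (x = -60 mm, the tapered tip, to 0), round collar 30 mm across (0 to 8 mm), square aluminium handle 16 x 16 mm (8 to 95 mm, faces across y and z). Origin on the axis at the collar's stopping face. At the start level in its rest, tip roughly towards the robot, z up, axis 50 mm above the bench.
- gauge_tip (a point): centre of the end of the gauge's pin
- gauge_grip (a point): middle of the free part of the handle, on the axis, x = 40 mm on the gauge: a good place to grip, across y from above
- rest: fixed wooden rest, 150 x 44 mm: base 8 mm high, two open notched uprights up to 57 mm high, 36 mm wide, 8 mm thick, under the pin (x = -71 mm) and the handle's end (x = +44 mm). Origin at bench level under the start place of gauge_grip, x along the gauge from tip to handle. The gauge lifts straight up out of it.
- tray: fixed wooden tray, 96 x 96 mm outside, 22 mm high, walls and floor 5 mm. Origin at bench level under its centre.
- tile: fixed white ceramic tile, 70 x 70 x 10 mm, flat on the bench. Origin at bench level under its centre.
- tin: bystander: low aluminium pot, 44 mm across, 32 mm high
- doming_block: bystander: steel 50 mm cube with shallow round marks
- hammer: bystander: hammer lying beyond the mould
- mandrel: bystander: tapered steel ring mandrel, 240 mm long, 24 mm at the thickest, lying, without collar; origin at mid-length, under it
- jar: bystander: glass jar with brass cap, 66 mm across, 85 mm high
- screwdriver: bystander: screwdriver lying on the bench
- cup: bystander: white cup, 60 mm across, 65 mm high
- wax_puck: bystander: flat round puck, 40 mm across, 18 mm high

How it is judged:
On the way, in this order (a step that is already met when the one before it is completed fails the run):
1. the casting lies in the tray, let go and at rest (x of casting in the frame of tray between -0.045 and 0.045 m and y of casting in the frame of tray between -0.045 and 0.045 m and z of casting in the frame of tray below 0.035 m and contact force between casting and tray above 0.2 N and contact force between the fingers and casting below 0.1 N and linear speed of casting below 0.05 m/s), for 0.2 s.
2. the held gauge is home in the feed tube, its collar stopped on the mouth (x of gauge in the frame of feed_tube below 0.0035 m and distance between gauge and feed_tube below 0.007 m and angle between the x axis of gauge and the x axis of feed_tube, either way round below 0.1 rad and contact force between gauge and feed_tube above 0.5 N and contact force between the fingers and gauge above 1 N), for 0.1 s.
3. the gauge is drawn right out of the tube (x of gauge_tip in the frame of feed_tube above 0.005 m and contact force between the fingers and gauge above 1 N), for 0.1 s.
At the end, for the whole second after the job is handed in: The casting rests in the tray (within 45 mm of its centre along each side), let go. The gauge is held in the gripper, touching nothing else, level within 8 degrees, slower than 30 mm/s, its tip within 35 mm of the tile's centre seen from above and 60 to 160 mm above the bench (all of step 1 and contact force between the fingers and gauge above 1 N and angle between gauge's own x axis and vertical between 1.4308 and 1.7108 rad and horizontal distance between gauge_tip and tile below 0.035 m and z of gauge_tip in the frame of tile between 0.06 and 0.16 m and linear speed of gauge below 0.03 m/s and contact force between gauge and mould below 0.05 N and contact force between gauge and rest below 0.05 N and contact force between gauge and tray below 0.05 N and contact force between gauge and tile below 0.05 N and contact force between gauge and casting below 0.05 N and contact force between gauge and tin below 0.05 N and contact force between gauge and doming_block below 0.05 N and contact force between gauge and hammer below 0.05 N and contact force between gauge and mandrel below 0.05 N and contact force between gauge and jar below 0.05 N and contact force between gauge and screwdriver below 0.05 N and contact force between gauge and cup below 0.05 N and contact force between gauge and wax_puck below 0.05 N); the arm keeps its last pose, push and grip.
It fails at once if a bystander is moved by more than 30 mm (distance of any of tin, doming_block, hammer, mandrel, jar, screwdriver, cup, wax_puck from where it was at the start of the episode above 0.03 m).
It fails at once if the gauge is rammed into the tube (over 45 N) (contact force between gauge and feed_tube above 45 N).
It fails at once if the casting is dropped: it moves faster than 0.9 m/s below 80 mm (linear speed of casting above 0.9 m/s and height (world z) of casting below 0.08 m).
It also fails if it takes over 72 s, if anything falls off the work surface, if the arm or the gripper's body presses on something with over 40 N, if the wrist force passes 120 N, or if a joint passes its speed limit or range.

### The arm

A 6-joint arm with a two-finger parallel gripper is mounted at the origin on the work surface. World frame = base frame: x ahead of the robot, y to its left, z up, the work surface at z = 0. Lengths are in m, angles in rad, forces in N, time in s.
With the tool pointing down it reaches from about 0.275 to 0.975 m from the base axis. Payload 8.4 kg.
Tool frame: the origin (TCP) lies between the finger pads; the fingertips stand 8 mm ahead of it and the grasp point (between the pads) lies 11 mm behind it (manip.finger_overhang is the distance from the TCP to the fingertips, in m); z points along the fingers, y is the line along which they close (so a half turn about z gives the same grasp; the last joint's range is limited). The gripper opens to 92 mm and grips with 3 to 60 N. Pads are 20 mm wide; open, the fingers measure 128 mm over their backs; the gripper's body (75 mm by 189 mm) begins 69 mm behind the grasp point.
Start: joints at [1.33, 0.353, 1.633, -0, 1.155, -0.002], TCP at [0.148, 0.607, 0.223] pointing down, gripper open.
Joint ranges: [-2.63, 2.63], [-0.92, 2.1], [0.06, 2.66], [-1.3, 4.44], [0, 2.69], [-3.02, 3.02]. Speed limits (rad/s): [2.22, 2.22, 2.79, 3.14, 3.14, 3.14].

### API

Orientations are given as a unit quaternion [w, x, y, z].
In Python, from plant import manip gives the robot as it stands.
- The arm moves only by the shell command python3 inch.py FILE [FORCE], which reads ROWS from the file FILE. ROWS is a JSON list of rows, 1 to 10 of them, each an object with the fields sx, sy, sz (the shift in fractions of the full range, 1 being 250 mm), drx, dry, drz (a rotation vector in shares of 2 pi rad (1.0 is 2 pi rad)), aperture (the finger opening in m); a field left out counts as zero (the opening has to be given); each row shifts and turns the commanded pose from where the row before left it, along the tool's axes as they then stand; what a row does not reach is not made up. A row lasts 1/12 s, in which the tool goes at most 0.0417 m and 0.125 rad, less where a joint would pass 70% of its speed; a pose out of reach is approached as far as the arm can. The fingers move at their own pace and stop on an object; FORCE is the grip in N (left out, the last holds). Time passes only in rows, so rows that do not move let the fingers close. It prints the time, the measured TCP pose, the force, the opening and the grip force at its end. No shift or turn number may pass 1 either way. Input that does not fit is refused with a message, and nothing moves.
- manip.observe(): the state, without advancing time (a new reading comes with each control period).
- manip.snapshot(name): name is "side" or "top"; returns the picture (400x640x3 uint8, blue, green, red); there is no depth.
- manip.get_calibration(name): a dict with "mtx" (3x3 intrinsics, pixels), "R" (3x3) and "t" (3): a world point X has camera coordinates R X + t. Camera axes: x right, y down, z forward; pixel columns grow to the right and rows downward; lengths in m; the calibration is good to about 2 mm. A picture is of the moment at which its call begins. get_calibration takes no time and is no camera call.
- manip.finish_job(): hands the job in; it is judged then, once.
The state is a dict: "t": time; "qpos": joint angles; "dq": joint speeds; "effort": joint torques, N m; "position": TCP position; "tcp_rot": TCP orientation; "wrist_force": force on the tool from outside, world axes, zero at the start; "ft_torque": the same for the moment, N m; "opening": finger opening in m; "gripper_force": force on a finger pad.
Only numpy, scipy, OpenCV 4.12 (cv2) and the standard library are available. Lean on these libraries where they do the work, as an engineer would, in place of code of your own. Each camera call takes 0.05 s, during which the arm holds its last target. There are 200 camera calls.

## Working session

There is one attempt and no reset: what is moved stays moved. The work goes in short steps, Python scripts to look and compute and a shell command to move; the robot and the scene stay as the last step left them, time stands still between calls to the robot, and variables do not carry over. Pictures are saved under pics/ and viewed, at most 10 in all, crops included, and the job is handed in when it is done.

```bash
ls; mkdir -p pics
python3 - <<'E'
from plant import manip
import cv2,numpy as np
for n in("side","top"):
    im=manip.snapshot(n); cv2.imwrite(f"pics/{n}0.png",im)
    c=manip.get_calibration(n); print(n,c["mtx"].tolist(),np.round(c["R"],4).tolist(),c["t"])
print(manip.observe())
E
```

```text
inch.py
pics
plant.py
side [[380.4266583240182, 0.0, 320.2888340625425], [0.0, 380.4266583240182, 196.44201242059495], [0.0, 0.0, 1.0]] [[0.8844, -0.4665, -0.0115], [-0.2421, -0.4375, -0.866], [0.3989, 0.7687, -0.4999]] [-0.50019772  0.21005397  0.8320358 ]
top [[470.43896060544085, 0.0, 318.7978554192971], [0.0, 470.43896060544085, 198.13164625223257], [0.0, 0.0, 1.0]] [[0.02, -0.9997, 0.0145], [-0.9883, -0.0219, -0.151], [0.1512, -0.0113, -0.9884]] [-0.02162444  0.59733328  1.5985451 ]
{'t': 0.1, 'qpos': array([ 1.32962067e+00,  3.53562722e-01,  1.63404040e+00,  9.63207041e-06,
        1.15518220e+00, -2.37752535e-03]), 'dq': array([ 0.00133554, -0.00033371, -0.00107808, -0.00054292, -0.0004993 ,
        0.00012933]), 'effort': array([-2.66960451e-04, -5.94904447e+01, -3.34929693e+01,  6.97935093e-02,
        1.83556136e-02, -3.68017356e-05]), 'position': array([0.14771763, 0.60686139, 0.22195713]), 'tcp_rot': array([-7.68127690e-05,  1.19117484e-01,  9.92879987e-01, -5.91385497e-04]), 'wrist_force': array([ 0.07213335, -0.27754095, -0.41496595]), 'ft_torque': array([ 0.01312195, -0.00676017, -0.01976586]), 'gripper_force': 0.0, 'opening': 0.09211884882739006}
```

View pics/side0.png

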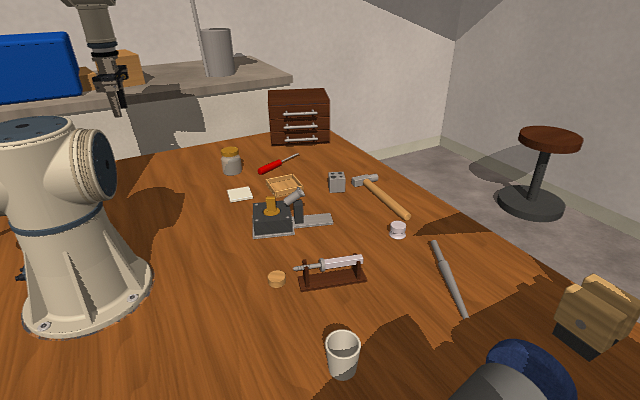

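View pics/top0.png

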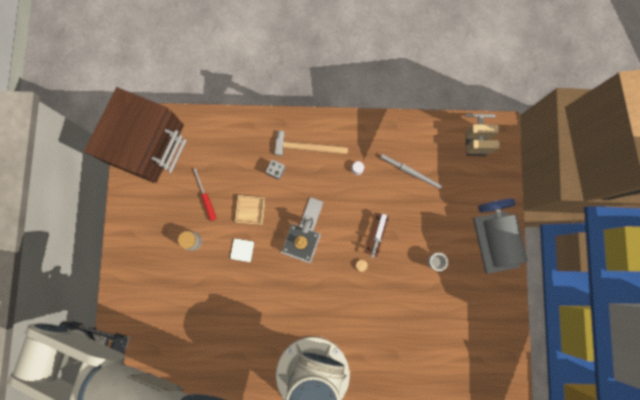

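The side view shows the mould around (275,215), the gauge in its rest at (330,267), the tray at (285,185) and the tile at (240,194). In the top view the mould is at (302,240), the gauge at (378,232), the tray at (250,210) and the tile at (242,250). I'll zoom in on both.

Run:
```python
import cv2
a=cv2.imread("pics/side0.png")[165:300,220:380]; cv2.imwrite("pics/s1.png",cv2.resize(a,(800,600) if 0 else None,fx=4.4,fy=4.4,interpolation=cv2.INTER_CUBIC) if 0 else cv2.resize(a,None,fx=4.4,fy=4.4,interpolation=cv2.INTER_NEAREST))
a=cv2.imread("pics/top0.png")[185:280,225:400]; cv2.imwrite("pics/t1.png",cv2.resize(a,None,fx=4.5,fy=4.5,interpolation=cv2.INTER_NEAREST))
```

```text
(no output)
```

View pics/s1.png

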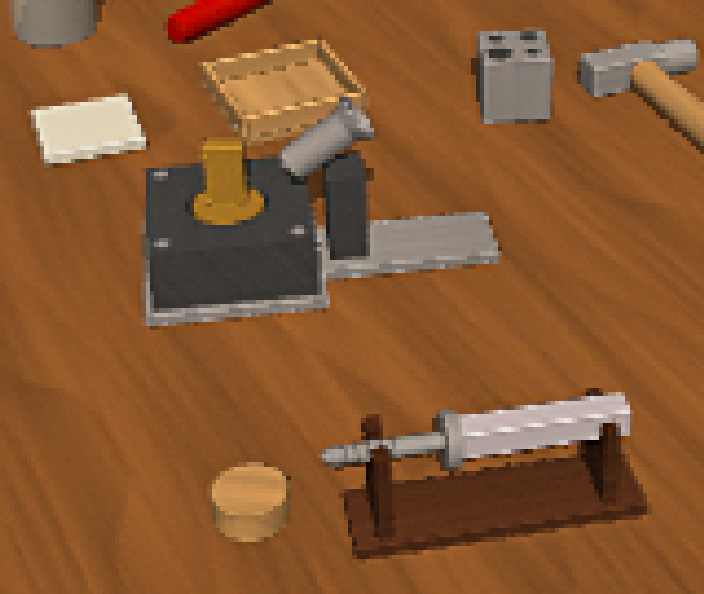

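View pics/t1.png

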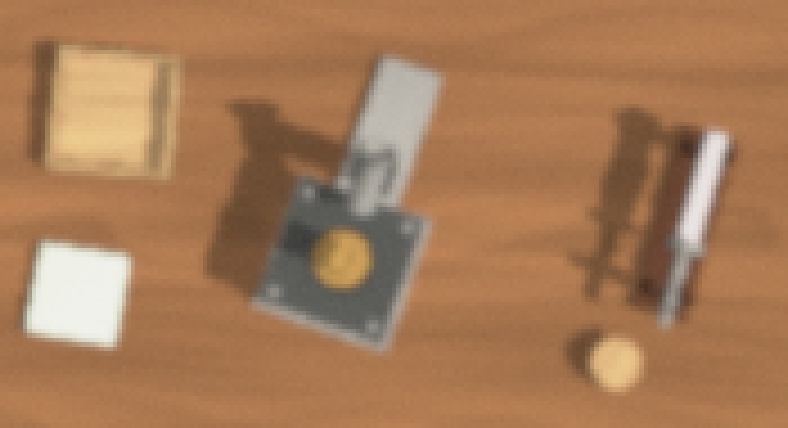

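The crops show, in crop pixels:

| Item | Side crop | Top crop |
|---|---|---|
| Gauge tip | (325,457) | (663,325) |
| Collar | (452,438) | (689,247) |
| Handle end | (628,413) | (718,131) |
| Tube mouth | ~(356,118) | ~(378,158) |
| Fin top | (224,146) | – |
| Base plate end corners | – | (385,57), (441,75) |

Next I'll triangulate these.

```bash
cat > h.py <<'E'
import numpy as np,cv2
from plant import manip
from scipy.spatial.transform import Rotation as Ro
C={n:manip.get_calibration(n) for n in("side","top")}
def P(n): c=C[n]; return c["mtx"]@np.c_[c["R"],c["t"]]
def ray(n,u):
    c=C[n]; R=np.array(c["R"]); d=R.T@np.linalg.inv(c["mtx"])@[u[0],u[1],1]; return -R.T@c["t"],d
def plane(n,u,z): o,d=ray(n,u); return o+d*(z-o[2])/d[2]
def tri(s,t):
    X=cv2.triangulatePoints(P("side"),P("top"),np.array(s,float).reshape(2,1),np.array(t,float).reshape(2,1)).ravel(); X=X[:3]/X[3]
    return X,[np.round(proj(n,X)-u,1).tolist() for n,u in(("side",s),("top",t))]
def proj(n,X): x=P(n)@np.r_[X,1]; return x[:2]/x[2]
def sc(X,Y): return np.array([220+(X+.5)/4.4-.5,165+(Y+.5)/4.4-.5])
def tc(X,Y): return np.array([225+(X+.5)/4.5-.5,185+(Y+.5)/4.5-.5])
E
python3 - <<'E'
from h import *
np.set_printoptions(precision=4,suppress=True)
for n,s,t in[("tip",(325,457),(663,325)),("collar",(452,438),(689,247)),("hend",(628,413),(718,131)),("mouth",(356,118),(378,158)),("tubelow",(288,164),(366,207))
  ,("plate near c",(497,243),(441,75)),("plate far c",(487,216),(385,57)),
  ("block L",(147,172),(258,297)),("block F",(322,232),(425,222)),("tray c1",(208,68),(58,45)),("tray c2",(368,92),(180,57)),("tray c3",(248,138),(165,180)),
  ("tile a",(32,110),(40,242)),("tile b",(130,97),(132,255)),("tile c",(145,140),(118,345)),("tile d",(45,158),(25,332)),("finblob",(224,146),(342,255))]:
    X,e=tri(sc(*s),tc(*t)); print(n,X,e)
S=cv2.imread("pics/side0.png");T=cv2.imread("pics/top0.png")
def blobs(im,lo,hi,box,nm):
    h=cv2.cvtColor(im,cv2.COLOR_BGR2HSV); m=cv2.inRange(h,lo,hi); k=np.zeros_like(m); x0,y0,x1,y1=box; k[y0:y1,x0:x1]=m[y0:y1,x0:x1]
    cs=[c for c in cv2.findContours(k,0,2)[0] if cv2.contourArea(c)>8]
    for c in cs: print(nm,cv2.contourArea(c),np.round(cv2.minAreaRect(c)[0],2),np.round(cv2.minAreaRect(c)[1:][0],1),round(cv2.minAreaRect(c)[2],1),cv2.boundingRect(c), np.round(np.array(cv2.boxPoints(cv2.minAreaRect(c))),1).tolist())
blobs(T,(0,0,170),(180,45,255),(225,230,260,270),"tileT")
blobs(T,(0,0,150),(180,60,255),(360,205,400,262),"handleT")
blobs(T,(15,130,120),(35,255,255),(285,225,320,260),"castT")
blobs(S,(15,150,60),(35,255,255),(255,190,290,220),"castS")
blobs(S,(0,0,120),(180,60,255),(285,250,370,275),"gaugeS")
E
```

```text
tip [ 0.3979 -0.195   0.0515] [[-0.2, 0.0], [0.0, -0.1]]
collar [ 0.4575 -0.2145  0.0538] [[-0.3, 0.0], [0.0, -0.1]]
hend [ 0.5469 -0.237   0.0508] [[0.1, -0.0], [-0.0, 0.1]]
mouth [0.517  0.0236 0.1009] [[-1.1, 0.2], [0.2, -0.5]]
tubelow [0.4797 0.033  0.0753] [[0.5, -0.1], [-0.1, 0.3]]
plate near c [ 0.5914 -0.0232  0.0149] [[-0.0, 0.0], [0.0, -0.0]]
plate far c [0.6073 0.021  0.0049] [[-0.6, 0.1], [0.1, -0.3]]
block L [0.4131 0.1136 0.0461] [[-0.3, 0.0], [0.0, -0.1]]
block F [ 0.4744 -0.0132  0.0535] [[-1.5, 0.2], [0.3, -0.7]]
tray c1 [0.5756 0.2898 0.0115] [[15.8, -3.3], [-3.1, 9.3]]
tray c2 [0.6005 0.1824 0.0222] [[-0.2, 0.0], [0.0, -0.1]]
tray c3 [0.5069 0.1917 0.005 ] [[-1.3, 0.2], [0.2, -0.7]]
tile a [0.4268 0.2927 0.0094] [[12.7, -2.3], [-1.8, 7.5]]
tile b [0.4399 0.2114 0.0475] [[1.3, -0.2], [-0.2, 0.8]]
tile c [0.4012 0.2156 0.0171] [[-13.7, 1.3], [2.3, -7.6]]
tile d [ 0.3872  0.303  -0.0348] [[-1.4, 0.2], [0.2, -0.8]]
finblob [0.4438 0.0494 0.0893] [[-0.2, 0.0], [0.0, -0.1]]
tileT 382.0 [241.7  249.78] [20.7 20.4] 9.5 (231, 239, 23, 23) [[229.8000030517578, 258.1000061035
[... 361 characters left out ...]
, [300.5, 234.5], [308.0, 242.0], [300.5, 249.5]]
castS 200.0 [271.  205.5] [19. 16.] 90.0 (263, 196, 17, 20) [[263.0, 196.0], [279.0, 196.0], [279.0, 215.0], [263.0, 215.0]]
castS 16.0 [285.5 193. ] [6. 7.] 90.0 (282, 190, 8, 7) [[282.0, 190.0], [289.0, 190.0], [289.0, 196.0], [282.0, 196.0]]
castS 12.5 [275.5 192.5] [11.3  4.5] 8.1 (270, 190, 12, 6) [[269.6000061035156, 193.89999389648438], [270.20001220703125, 189.5], [281.3999938964844, 191.10000610351562], [280.79998779296875, 195.5]]
gaugeS 389.5 [327.54 262.9 ] [11.2 69.8] 84.3 (293, 254, 70, 16) [[292.29998779296875, 260.79998779296875], [361.70001220703125, 253.8000030517578], [362.79998779296875, 265.0], [293.3999938964844, 272.0]]
```

Run:
```python
from h import *
np.set_printoptions(precision=4,suppress=True)
print("tile",plane("top",(241.7,249.8),.01), "side",plane("side",sc(86,122),.01))
tr=[plane("top",tc(*p),.022) for p in((58,45),(182,57),(167,181),(45,170))];print("tray",np.array(tr),np.mean(tr,0))
print("traySide",np.mean([plane("side",sc(*p),.022) for p in((206,66),(322,42),(368,92),(248,122))],0))
a,b=[plane("top",tc(*p),.008) for p in((385,57),(441,75))];print("plate",a,b,(a+b)/2)
L=[plane("top",tc(*p),.008) for p in((303,181),(253,303),(387,350),(431,217))];print("base",np.array(L))
B=[plane("side",sc(*p),.048) for p in((147,172),(147,247),(322,236))];print("block side",np.array(B))
def hd(p,q): d=q-p; return np.degrees(np.arctan2(d[1],d[0]))
print(hd(L[1],L[0]),hd(L[2],L[3]),hd(L[1],L[2])+90,hd(L[0],L[3])+90,hd(a,b)+90, hd(B[0],B[1])+90,hd(B[1],B[2]))
m=plane("top",tc(345,160),.008);print("plate left edge",hd(m,a), "right", hd(plane("top",tc(407,195),.008),b))
# disc in top of mould, casting disc top z=.048
print("disc",plane("top",tc(341.5,260),.048),plane("side",sc(228,206),.048))
# casting fin in side: vertical edges of fin top corners
print([plane("side",sc(*p),.09) for p in((204,146),(243,146),(204,141),(243,141))])
```

```text
tile [0.414 0.257 0.01 ] side [0.4152 0.2599 0.01  ]
tray [[0.6075 0.2787 0.022 ]
 [0.6001 0.181  0.022 ]
 [0.5021 0.189  0.022 ]
 [0.5086 0.2843 0.022 ]] [0.5546 0.2333 0.022 ]
traySide [0.5574 0.2289 0.022 ]
plate [0.6058 0.0214 0.008 ] [ 0.5923 -0.0233  0.008 ] [ 0.5991 -0.0009  0.008 ]
base [[ 0.5056  0.0837  0.008 ]
 [ 0.4094  0.12    0.008 ]
 [ 0.3752  0.0146  0.008 ]
 [ 0.4794 -0.0176  0.008 ]]
block side [[ 0.413   0.1104  0.048 ]
 [ 0.3847  0.0286  0.048 ]
 [ 0.4797 -0.0103  0.048 ]]
-20.63412417328157 -17.17893494431669 -17.996523050898205 -14.509692510833759 -16.74487743075423 -19.094357824806565 -22.245693801057886
plate left edge -19.69484350658436 right -14.577720848270635
disc [0.442  0.0508 0.048 ] [0.4431 0.0479 0.048 ]
[array([0.4335, 0.0539, 0.09  ]), array([0.454 , 0.0426, 0.09  ]), array([0.4357, 0.0596, 0.09  ]), array([0.4562, 0.0482, 0.09  ])]
```

```bash
cat > d.py <<'E'
# usage: d.py x y z heading_deg [pitch_deg]  -> delta in current tool axes
import sys
from h import *
x,y,z,h,*p=map(float,sys.argv[1:]); h=np.radians(h); p=np.radians(p[0]) if p else 0
o=manip.observe(); q=o["tcp_rot"]; R=Ro.from_quat([*q[1:],q[0]])
g=np.array([np.cos(p)*np.cos(h),np.cos(p)*np.sin(h),np.sin(p)]); X=-g; Y=np.array([-np.sin(h),np.cos(h),0])
T=Ro.from_matrix(np.c_[X,Y,np.cross(X,Y)])
d=R.inv().apply(np.array([x,y,z])-o["position"]); r=(R.inv()*T).as_rotvec()
print("t %.2f"%o["t"],"d",np.round(d,4),"rv",np.round(r,4),"|d|/.04 %.1f"%(np.linalg.norm(d)/.04),"F",np.round(o["wrist_force"],1),"grip %.1f op %.4f"%(o["gripper_force"],o["opening"]))
E
python3 d.py 0.443 0.049 0.15 -18
```

```text
t 0.10 d [-0.4189 -0.4721  0.0725] rv [-0.0012  0.      0.0754] |d|/.04 15.9 F [ 0.1 -0.3 -0.4] grip 0.0 op 0.0921
```

Units first: shifts go in shares of 250 mm and turns go in shares of 2 pi rad. So -0.0295 m / 0.25 = -0.118, -0.026 m / 0.25 = -0.104.

```bash
echo '[{"sx": -0.104,"sy": -0.118,"aperture": 0.092},{"sx": -0.104,"sy": -0.118,"aperture": 0.092},{"sx": -0.104,"sy": -0.118,"aperture": 0.092},{"sx": -0.104,"sy": -0.118,"aperture": 0.092},{"sx": -0.104,"sy": -0.118,"aperture": 0.092},{"sx": -0.104,"sy": -0.118,"aperture": 0.092},{"sx": -0.104,"sy": -0.118,"aperture": 0.092},{"sx": -0.104,"sy": -0.118,"aperture": 0.092},{"sx": -0.104,"sy": -0.118,"aperture": 0.092},{"sx": -0.104,"sy": -0.118,"aperture": 0.092}]' > m.json && python3 inch.py m.json
python3 d.py 0.443 0.049 0.15 -18
```

```text
t: 0.93
position: [0.3309, 0.2573, 0.2225]
tcp_rot: [0.0, 0.119, 0.993, 0.0]
wrist_force: [0.4, 1.1, 0.5]
opening: 0.092
gripper_force: 0.0
t 0.93 d [-0.1581 -0.176   0.0725] rv [0.     0.0001 0.0758] |d|/.04 6.2 F [0.4 1.1 0.5] grip 0.0 op 0.0920
```

To row units: -0.0295 m / 0.25 = -0.118, -0.0293 m / 0.25 = -0.1172, 0.075 rad / 6.2832 = 0.0119.

```bash
echo '[{"sx": -0.104,"sy": -0.1172,"sz": 0.048,"aperture": 0.092},{"sx": -0.104,"sy": -0.1172,"sz": 0.048,"aperture": 0.092},{"sx": -0.104,"sy": -0.1172,"sz": 0.048,"aperture": 0.092},{"sx": -0.104,"sy": -0.1172,"sz": 0.048,"aperture": 0.092},{"sx": -0.104,"sy": -0.1172,"sz": 0.048,"aperture": 0.092},{"sx": -0.112,"sy": -0.118,"sz": 0.048,"drz": 0.0119,"aperture": 0.092},{"aperture": 0.092}]' > m.json && python3 inch.py m.json
python3 d.py 0.443 0.049 0.067 -18
python3 - <<'E'
from h import *
a=manip.snapshot("top"); b=manip.snapshot("side")
a=cv2.resize(a[195:285,265:340],None,fx=5,fy=5,interpolation=2); b=cv2.resize(b[130:240,235:325],None,fx=4.09,fy=4.09,interpolation=2)
cv2.imwrite("pics/c.png",np.hstack([a,b[:450,:] if b.shape[0]>=450 else cv2.copyMakeBorder(b,0,450-b.shape[0],0,0,0)]))
E
```

```text
t: 1.52
position: [0.444, 0.0463, 0.1492]
tcp_rot: [-0.0, 0.16, 0.987, -0.001]
wrist_force: [-0.3, 0.1, -0.8]
opening: 0.0922
gripper_force: 0.0
t 1.52 d [0.0018 0.0023 0.0821] rv [-0.0017 -0.     -0.0079] |d|/.04 2.1 F [-0.3  0.1 -0.8] grip 0.0 op 0.0922
```

View pics/c.png

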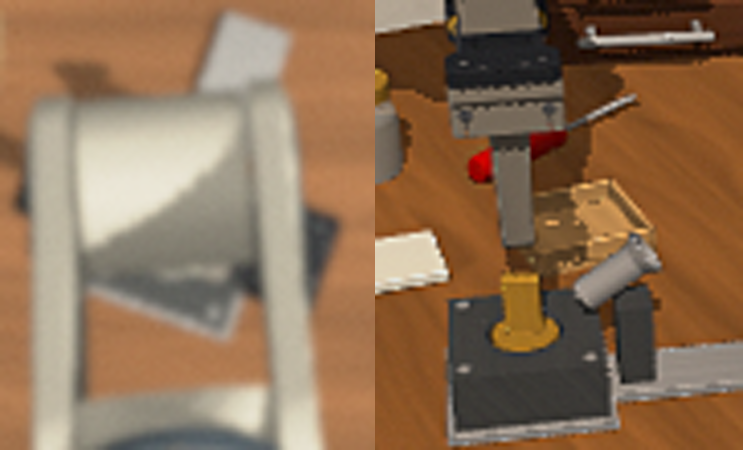

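The side half shows the finger (515,190) directly above the fin (520,300), and the arm hides the fin from the top camera. I'll descend and grip.

To row units: 0.03 m / 0.25 = 0.12, 0.015 m / 0.25 = 0.06, -0.008 rad / 6.2832 = -0.0013.

```bash
echo '[{"sx": 0.0072,"sy": 0.0092,"sz": 0.12,"drz": -0.0013,"aperture": 0.092},{"sz": 0.12,"aperture": 0.06},{"sz": 0.06,"aperture": 0.05},{"sz": 0.028,"aperture": 0.03},{"aperture": 0.0},{"aperture": 0.0},{"aperture": 0.0},{"aperture": 0.0}]' > m.json && python3 inch.py m.json 25
echo '[{"aperture": 0},{"aperture": 0},{"aperture": 0}]' > m.json && python3 inch.py m.json
python3 d.py 0.443 0.049 0.067 -18
```

```text
t: 2.28
position: [0.4421, 0.0545, 0.0699]
tcp_rot: [0.001, 0.152, 0.988, 0.0]
wrist_force: [-0.1, 0.4, -1.0]
opening: 0.0471
gripper_force: 0.0
t: 2.53
position: [0.4415, 0.0541, 0.0692]
tcp_rot: [0.0, 0.152, 0.988, 0.0]
wrist_force: [-0.2, -0.5, 0.2]
opening: 0.0277
gripper_force: 0.0
t 2.53 d [-0.003  -0.0044  0.0022] rv [0.0004 0.0008 0.0082] |d|/.04 0.1 F [-0.2 -0.5  0.2] grip 0.0 op 0.0277
```

To row units: -0.0044 m / 0.25 = -0.0176, -0.0028 m / 0.25 = -0.0112, 0.008 rad / 6.2832 = 0.0013.

```bash
echo '[{"sx": -0.0112,"sy": -0.0176,"drz": 0.0013,"aperture": 0},{"sz": 0.004,"aperture": 0},{"aperture": 0},{"aperture": 0},{"aperture": 0},{"aperture": 0}]' > m.json && python3 inch.py m.json 25
python3 d.py 0.443 0.049 0.067 -18
```

```text
t: 3.03
position: [0.4428, 0.049, 0.0678]
tcp_rot: [0.0, 0.156, 0.988, -0.0]
wrist_force: [1.3, -1.7, 0.1]
opening: 0.0119
gripper_force: 25.0
t 3.03 d [-0.0002  0.0001  0.0008] rv [-0.      0.0004  0.0004] |d|/.04 0.0 F [ 1.3 -1.7  0.1] grip 25.0 op 0.0119
```

To row units: -0.03 m / 0.25 = -0.12, -0.02 m / 0.25 = -0.08.

```bash
echo '[{"sz": -0.08,"aperture": 0},{"sz": -0.12,"aperture": 0},{"sz": -0.12,"aperture": 0},{"sz": -0.08,"aperture": 0},{"aperture": 0},{"aperture": 0}]' > m.json && python3 inch.py m.json 
python3 d.py 0.5555 0.232 0.15 -18
```

```text
t: 3.53
position: [0.4427, 0.0492, 0.1681]
tcp_rot: [0.001, 0.156, 0.988, 0.0]
wrist_force: [-0.3, -0.6, -2.1]
opening: 0.0117
gripper_force: 25.0
t 3.53 d [-0.0509  0.2086  0.0183] rv [0.0007 0.0013 0.0004] |d|/.04 5.4 F [-0.3 -0.6 -2.1] grip 25.0 op 0.0117
```

To row units: 0.03 m / 0.25 = 0.12, 0.0286 m / 0.25 = 0.1144.

```bash
echo '[{"sx": -0.028,"sy": 0.12,"aperture": 0},{"sx": -0.028,"sy": 0.12,"aperture": 0},{"sx": -0.028,"sy": 0.12,"aperture": 0},{"sx": -0.028,"sy": 0.12,"aperture": 0},{"sx": -0.028,"sy": 0.12,"sz": 0.04,"aperture": 0},{"sx": -0.028,"sy": 0.12,"sz": 0.04,"aperture": 0},{"sx": -0.036,"sy": 0.1144,"aperture": 0},{"sz": 0.08,"aperture": 0},{"aperture": 0},{"aperture": 0}]' > m.json && python3 inch.py m.json 
python3 d.py 0.5555 0.232 0.036 -18
python3 - <<'E'
from h import *
b=manip.snapshot("side")
cv2.imwrite("pics/e.png",cv2.resize(b[130:240,235:325],None,fx=5,fy=5,interpolation=2))
E
```

```text
t: 4.37
position: [0.5529, 0.2309, 0.1246]
tcp_rot: [-0.003, 0.156, 0.988, -0.002]
wrist_force: [-1.1, -1.2, -2.1]
opening: 0.012
gripper_force: 25.0
t 4.37 d [-0.0025  0.0022  0.0886] rv [-0.0043 -0.005   0.0009] |d|/.04 2.2 F [-1.1 -1.2 -2.1] grip 25.0 op 0.0120
```

View pics/e.png

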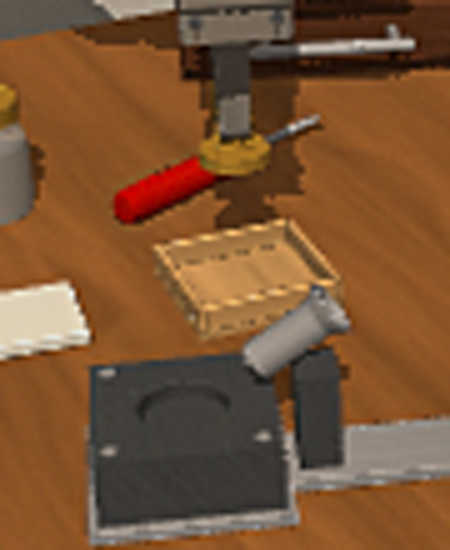

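The casting is held level, with its disc at (235,155) above the tray (245,275). The cavity is empty. I'll lower it.

To row units: 0.03 m / 0.25 = 0.12, 0.02 m / 0.25 = 0.08.

```bash
echo '[{"sz": 0.08,"aperture": 0},{"sz": 0.12,"aperture": 0},{"sz": 0.08,"aperture": 0},{"sz": 0.032,"aperture": 0},{"sz": 0.016,"aperture": 0},{"sz": 0.012,"aperture": 0},{"sz": 0.008,"aperture": 0},{"aperture": 0}]' > m.json && python3 inch.py m.json 
python3 d.py 0.5555 0.232 0.036 -18
```

```text
t: 5.08
position: [0.5561, 0.2319, 0.0417]
tcp_rot: [0.001, 0.156, 0.988, 0.0]
wrist_force: [0.0, 0.4, -2.2]
opening: 0.0118
gripper_force: 25.0
t 5.08 d [ 0.0006 -0.0001  0.0057] rv [0.0009 0.0011 0.0002] |d|/.04 0.1 F [ 0.   0.4 -2.2] grip 25.0 op 0.0118
```

To row units: 0.002 m / 0.25 = 0.008.

```bash
echo '[{"sz": 0.008,"aperture": 0},{"sz": 0.008,"aperture": 0},{"sz": 0.008,"aperture": 0},{"aperture": 0}]' > m.json && python3 inch.py m.json 
python3 d.py 0.5555 0.232 0.036 -18
```

```text
t: 5.42
position: [0.5557, 0.2319, 0.0349]
tcp_rot: [0.0, 0.156, 0.988, 0.0]
wrist_force: [-0.4, 0.3, -1.4]
opening: 0.012
gripper_force: 25.0
t 5.42 d [ 0.0002  0.     -0.0011] rv [0.0004 0.0004 0.0004] |d|/.04 0.0 F [-0.4  0.3 -1.4] grip 25.0 op 0.0120
```

To row units: 0.001 m / 0.25 = 0.004.

```bash
echo '[{"sz": 0.004,"aperture": 0},{"sz": 0.004,"aperture": 0},{"aperture": 0}]' > m.json && python3 inch.py m.json; echo '[{"aperture": 0.03},{"aperture": 0.03},{"aperture": 0.03},{"aperture": 0.04},{"aperture": 0.04},{"sz": -0.08,"aperture": 0.04},{"sz": -0.12,"aperture": 0.04},{"sz": -0.12,"aperture": 0.06},{"sz": -0.12,"aperture": 0.06}]' > m.json && python3 inch.py m.json 
python3 d.py 0.4943 -0.2221 0.18 -15.7
```

```text
t: 5.67
position: [0.5558, 0.2319, 0.0349]
tcp_rot: [0.0, 0.156, 0.988, 0.0]
wrist_force: [-5.3, -2.8, 20.4]
opening: 0.0114
gripper_force: 25.0
t: 6.42
position: [0.5551, 0.2316, 0.1436]
tcp_rot: [-0.0, 0.156, 0.988, -0.0]
wrist_force: [-0.0, -0.3, 0.8]
opening: 0.051
gripper_force: 0.0
t 6.42 d [-0.0822 -0.4503 -0.0362] rv [-0.0007 -0.0009 -0.0398] |d|/.04 11.5 F [-0.  -0.3  0.8] grip 0.0 op 0.0510
```

To row units: -0.0375 m / 0.25 = -0.15, -0.007 m / 0.25 = -0.028.

```bash
echo '[{"sx": -0.028,"sy": -0.15,"sz": -0.024,"aperture": 0.07},{"sx": -0.028,"sy": -0.15,"sz": -0.024,"aperture": 0.07},{"sx": -0.028,"sy": -0.15,"sz": -0.024,"aperture": 0.07},{"sx": -0.028,"sy": -0.15,"sz": -0.024,"aperture": 0.07},{"sx": -0.028,"sy": -0.15,"sz": -0.024,"aperture": 0.07},{"sx": -0.028,"sy": -0.15,"sz": -0.024,"aperture": 0.07},{"sx": -0.028,"sy": -0.15,"aperture": 0.07},{"sx": -0.028,"sy": -0.15,"aperture": 0.07},{"sx": -0.028,"sy": -0.15,"aperture": 0.07},{"sx": -0.028,"sy": -0.15,"aperture": 0.07}]' > m.json && python3 inch.py m.json; echo '[{"sx": -0.024,"sy": -0.15,"aperture": 0.07},{"sx": -0.024,"sy": -0.15,"drz": -0.0064,"aperture": 0.07},{"aperture": 0.06},{"aperture": 0.06}]' > m.json && python3 inch.py m.json
python3 d.py 0.4943 -0.2221 0.039 -15.7
```

```text
t: 7.25
position: [0.5057, -0.1483, 0.1789]
tcp_rot: [0.0, 0.156, 0.988, -0.0]
wrist_force: [1.2, -0.0, -0.2]
opening: 0.0701
gripper_force: 0.0
t: 7.58
position: [0.494, -0.2232, 0.1786]
tcp_rot: [-0.0, 0.138, 0.99, 0.0]
wrist_force: [-0.3, 0.0, 0.3]
opening: 0.0603
gripper_force: 0.0
t 7.58 d [-0.      0.0011  0.1396] rv [ 0.0001 -0.0003 -0.0035] |d|/.04 3.5 F [-0.3  0.   0.3] grip 0.0 op 0.0603
```

Run:
```python
from h import *
b=manip.snapshot("side")
cv2.imwrite("pics/f.png",cv2.resize(b[165:300,220:380],None,fx=4.4,fy=4.4,interpolation=2))
```

```text
(no output)
```

View pics/f.png

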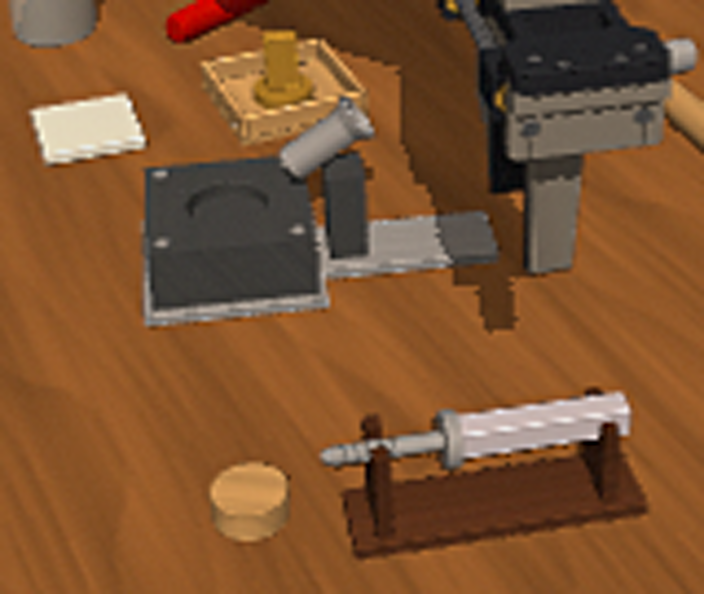

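The casting stands in the tray at (285,75), and the gripper is above the handle (530,425). I'll descend onto the gauge.

To row units: 0.04 m / 0.25 = 0.16, 0.02 m / 0.25 = 0.08, -0.003 rad / 6.2832 = -0.0005.

```bash
echo '[{"sy": 0.004,"sz": 0.12,"drz": -0.0005,"aperture": 0.06},{"sz": 0.16,"aperture": 0.06},{"sz": 0.14,"aperture": 0.06},{"sz": 0.08,"aperture": 0.05},{"sz": 0.04,"aperture": 0.04},{"sz": 0.016,"aperture": 0.03},{"aperture": 0.02},{"aperture": 0.01},{"aperture": 0}]' > m.json && python3 inch.py m.json 30;python3 d.py 0.4943 -0.2221 0.040 -15.7;echo '[{"aperture": 0},{"aperture": 0},{"aperture": 0},{"aperture": 0}]' > m.json && python3 inch.py m.json
python3 d.py 0.4943 -0.2221 0.040 -15.7
```

```text
t: 8.38
position: [0.496, -0.2209, 0.0413]
tcp_rot: [0.001, 0.135, 0.991, -0.0]
wrist_force: [0.6, 0.6, 0.2]
opening: 0.0221
gripper_force: 0.0
t 8.38 d [ 0.0013 -0.0017  0.0013] rv [-0.0004  0.0025  0.0035] |d|/.04 0.1 F [0.6 0.6 0.2] grip 0.0 op 0.0221
t: 8.72
position: [0.4958, -0.2211, 0.0411]
tcp_rot: [0.001, 0.135, 0.991, -0.0]
wrist_force: [-0.4, -0.6, 6.8]
opening: 0.0159
gripper_force: 30.0
t 8.72 d [ 0.0012 -0.0014  0.0011] rv [-0.0002  0.0024  0.0028] |d|/.04 0.1 F [-0.4 -0.6  6.8] grip 30.0 op 0.0159
```

To row units: -0.04 m / 0.25 = -0.16, -0.03 m / 0.25 = -0.12.

```bash
echo '[{"sz": -0.04,"aperture": 0},{"sz": -0.12,"aperture": 0},{"sz": -0.16,"aperture": 0},{"sz": -0.16,"aperture": 0},{"sz": -0.12,"aperture": 0},{"aperture": 0},{"aperture": 0}]' > m.json && python3 inch.py m.json 40
python3 d.py 0.631 -0.0124 0.19 -18;python3 d.py 0.631 -0.0124 0.172 -18 35
```

```text
t: 9.3
position: [0.4958, -0.2211, 0.1923]
tcp_rot: [0.002, 0.135, 0.991, -0.001]
wrist_force: [0.8, 0.4, -1.3]
opening: 0.0156
gripper_force: 40.0
t 9.30 d [-0.0745  0.2373  0.0025] rv [-0.0005  0.0044  0.0432] |d|/.04 6.2 F [ 0.8  0.4 -1.3] grip 40.0 op 0.0156
t 9.30 d [-0.0744  0.2373  0.0205] rv [ 0.0127 -0.6064  0.042 ] |d|/.04 6.2 F [ 0.8  0.4 -1.3] grip 40.0 op 0.0156
```

To row units: 0.034 m / 0.25 = 0.136, 0.0333 m / 0.25 = 0.1332, 0.043 rad / 6.2832 = 0.0068.

```bash
echo '[{"sx": -0.04,"sy": 0.136,"aperture": 0},{"sx": -0.04,"sy": 0.136,"aperture": 0},{"sx": -0.04,"sy": 0.136,"aperture": 0},{"sx": -0.044,"sy": 0.136,"aperture": 0},{"sx": -0.044,"sy": 0.136,"aperture": 0},{"sx": -0.044,"sy": 0.136,"aperture": 0},{"sx": -0.046,"sy": 0.1332,"drz": 0.0068,"aperture": 0},{"dry": -0.0191,"aperture": 0},{"dry": -0.0191,"aperture": 0},{"dry": -0.0191,"aperture": 0}]' > m.json && python3 inch.py m.json
echo '[{"dry": -0.0191,"aperture": 0},{"dry": -0.0191,"aperture": 0},{"aperture": 0},{"aperture": 0}]' > m.json && python3 inch.py m.json
python3 d.py 0.631 -0.0124 0.172 -18 35
```

```text
t: 10.13
position: [0.6297, -0.0108, 0.1879]
tcp_rot: [0.178, 0.153, 0.972, -0.028]
wrist_force: [0.5, -0.9, -2.1]
opening: 0.0155
gripper_force: 40.0
t: 10.47
position: [0.6287, -0.0153, 0.1879]
tcp_rot: [0.265, 0.152, 0.951, -0.048]
wrist_force: [0.4, 0.2, -0.6]
opening: 0.0153
gripper_force: 40.0
t 10.47 d [0.0071 0.0036 0.0143] rv [-0.0113 -0.0655  0.0009] |d|/.04 0.4 F [ 0.4  0.2 -0.6] grip 40.0 op 0.0153
```

To row units: 0.0143 m / 0.25 = 0.0572, 0.007 m / 0.25 = 0.028, -0.0655 rad / 6.2832 = -0.0104.

```bash
echo '[{"sx": 0.028,"sy": 0.0144,"sz": 0.0572,"drx": -0.0018,"dry": -0.0104,"aperture": 0},{"aperture": 0},{"aperture": 0},{"aperture": 0}]' > m.json && python3 inch.py m.json
python3 d.py 0.631 -0.0124 0.172 -18 35
python3 - <<'E'
from h import *
a=manip.snapshot("top"); b=manip.snapshot("side"); cv2.imwrite("pics/ta.png",a);cv2.imwrite("pics/sa.png",b)
a=cv2.resize(a[190:240,285:340],None,fx=7,fy=7,interpolation=2); b=cv2.resize(b[165:225,275:335],None,fx=6.666,fy=6.666,interpolation=2)
c=np.zeros((400,800,3),np.uint8); c[:350,:385]=a; c[:b.shape[0],400:400+b.shape[1]]=b[:400,:400]
cv2.imwrite("pics/g.png",c)
E
```

```text
t: 10.8
position: [0.6333, -0.0165, 0.18]
tcp_rot: [0.288, 0.152, 0.944, -0.05]
wrist_force: [-0.5, -0.6, -0.6]
opening: 0.0157
gripper_force: 40.0
t 10.80 d [0.0073 0.0032 0.0046] rv [-0.0103 -0.017  -0.0026] |d|/.04 0.2 F [-0.5 -0.6 -0.6] grip 40.0 op 0.0157
```

View pics/g.png

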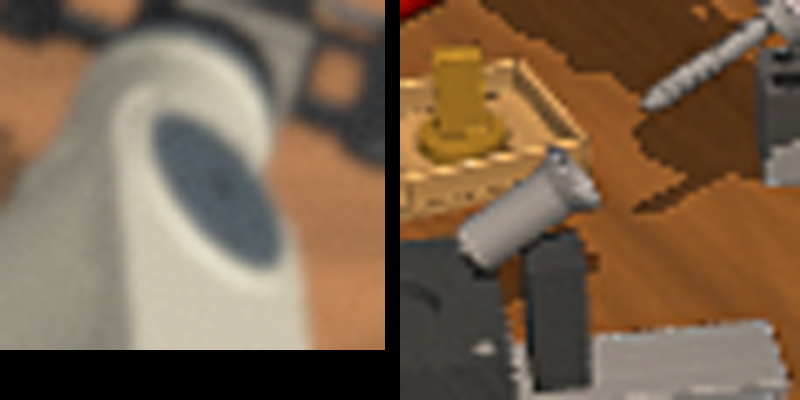

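```bash
echo '[{"aperture": 0},{"aperture": 0}]' > m.json && python3 inch.py m.json >/dev/null
python3 d.py 0.631 -0.0124 0.172 -18 35; python3 -c "
from plant import manip;print(manip.observe()['qpos'].round(3))"
```

```text
t 11.07 d [0.0073 0.003  0.0051] rv [-0.0097 -0.0147 -0.0031] |d|/.04 0.2 F [ 0.8 -0.2 -1. ] grip 40.0 op 0.0157
[ 0.104  0.221  2.092 -0.728  0.364 -0.521]
```

```bash
cat > fk.py <<'E'
from h import *
from scipy.optimize import least_squares
def rot(q,s4=1,s6=1):
    E=lambda ax,a:Ro.from_euler(ax,a)
    A=E('z',q[0])*E('y',q[1]); B=A*E('y',q[2]); W=B*E('z',s4*q[3])*E('y',q[4])*E('z',s6*q[5]); return A,B,W
def fk(q,p):
    A,B,W=rot(q); d1,L2,L3,L6=p; return d1*np.array([0,0,1])+L2*A.apply([0,0,1])+L3*B.apply([0,0,1])+L6*W.apply([0,0,1]),W
E
python3 - <<'E'
from fk import *
o=manip.observe()
D=[(np.array([1.3296,.35356,1.63404,0,1.15518,-.00238]),[.14772,.60686,.22196],[0,.11912,.99288,-.0006]),(o["qpos"],o["position"],o["tcp_rot"])]
for s4 in(1,-1):
  for s6 in(1,-1):
    print(s4,s6,[np.round((rot(q,s4,s6)[2].inv()*Ro.from_quat([*r[1:],r[0]])).as_rotvec(),3).tolist() for q,x,r in D])
f=lambda p:np.concatenate([fk(q,p)[0]-x for q,x,r in D])
s=least_squares(f,[.35,.45,.5,.25]);print(s.x,np.abs(s.fun).max())
E
```

```text
1 1 [[0.0, -0.0, 1.571], [-0.0, -0.0, 1.571]]
1 -1 [[0.0, -0.0, 1.566], [-0.0, -0.0, 0.529]]
-1 1 [[0.0, -0.0, 1.571], [0.462, -0.125, 0.179]]
-1 -1 [[0.0, -0.0, 1.566], [0.348, -0.348, -0.842]]
[0.13058852 0.63361376 0.44212048 0.32489194] 0.0049455426139463285
```

Run:
```python
from fk import *
np.set_printoptions(precision=2,suppress=True)
o=manip.observe()
D=[(np.array([1.3296,.35356,1.63404,0,1.15518,-.00238]),[.14772,.60686,.22196]),(o["qpos"],o["position"])]
def F(q,p): 
    x,W=fk(q,p[:4]); return x+p[4]*np.array([np.cos(q[0]),np.sin(q[0]),0]),W
f=lambda p:np.r_[np.concatenate([F(q,p)[0]-x for q,x in D])*100,(p-[.35,.45,.45,.3,0])*.01]
p=least_squares(f,[.35,.45,.5,.25,0]).x;print("fit",p,np.abs(f(p)[:6]).max()/100)
h,pt=np.radians(-18),np.radians(35)
a=np.array([np.cos(pt)*np.cos(h),np.cos(pt)*np.sin(h),np.sin(pt)]);Y=np.array([-np.sin(h),np.cos(h),0]);Z=np.cross(-a,Y)
M=np.array([.516,.0248,.1])
lo=[-2.63,-.92,.06,-1.3,0,-3.02];hi=[2.63,2.1,2.66,4.44,2.69,3.02]
for r in(-40,-30,-20,0,20,30,40):
    c,s=np.cos(np.radians(r)),np.sin(np.radians(r)); y=c*Y+s*Z; z=np.cross(-a,y)
    T=Ro.from_matrix(np.c_[-a,y,z])*Ro.from_euler('z',-np.pi/2)
    print("roll",r,"z",z)
    for st in(.14,.10,.04):
        X=M+st*a+.01*z
        best=None
        for q4 in(-.6,.6,2):
            g=lambda q:np.r_[F(q,p)[0]-X,(F(q,p)[1].inv()*T).as_rotvec()]
            q0=np.clip(o["qpos"],np.array(lo)+.01,np.array(hi)-.01);q0[3]=q4
            S=least_squares(g,q0,bounds=(lo,hi))
            if best is None or S.cost<best.cost: best=S
        print(st,best.x,"%.1e"%best.cost)
```

```text
fit [ 0.1   0.7   0.47  0.35 -0.05] 0.0014695554419176804
roll -40 z [ 0.62  0.48 -0.63]
0.14 [-0.38  0.3   2.16  1.42  0.74 -3.02] 1.3e-04
0.1 [-0.38  0.27  2.2   1.42  0.74 -3.02] 9.1e-04
0.04 [-0.37  0.22  2.26  1.42  0.72 -3.02] 3.3e-03
roll -30 z [ 0.63  0.32 -0.71]
0.14 [-0.28  0.25  2.19  1.44  0.51 -2.96] 7.2e-24
0.1 [-0.27  0.23  2.25  1.5   0.5  -3.02] 1.3e-04
0.04 [-0.26  0.19  2.31  1.5   0.49 -3.02] 1.4e-03
roll -20 z [ 0.62  0.16 -0.77]
0.14 [-0.15  0.22  2.18  1.23  0.27 -2.65] 1.8e-24
0.1 [-0.14  0.21  2.26  1.52  0.24 -2.94] 1.9e-20
0.04 [-0.11  0.17  2.34  1.61  0.23 -3.02] 5.0e-04
roll 0 z [ 0.55 -0.18 -0.82]
0.14 [ 0.11  0.22  2.12 -0.82  0.33 -0.43] 3.8e-31
0.1 [ 0.14  0.22  2.2  -1.02  0.3  -0.19] 8.0e-26
0.04 [ 0.2   0.21  2.31 -1.3   0.3   0.15] 2.4e-05
roll 20 z [ 0.41 -0.49 -0.77]
0.14 [ 0.31  0.32  2.02 -0.99  0.79 -0.12] 2.1e-25
0.1 [ 0.34  0.32  2.09 -1.04  0.77 -0.01] 4.1e-24
0.04 [ 0.41  0.32  2.2  -1.11  0.75  0.17] 4.7e-23
roll 30 z [ 0.32 -0.63 -0.71]
0.14 [ 0.37  0.39  1.95 -0.99  0.99 -0.06] 2.7e-31
0.1 [ 0.41  0.39  2.03 -1.01  0.98  0.03] 6.4e-30
0.04 [ 0.47  0.4   2.13 -1.04  0.95  0.17] 1.6e-26
roll 40 z [ 0.22 -0.75 -0.63]
0.14 [ 0.41  0.47  1.89 -0.99  1.18 -0.03] 1.1e-24
0.1 [ 0.45  0.47  1.96 -0.99  1.17  0.05] 1.3e-25
0.04 [ 0.51  0.48  2.06 -0.99  1.14  0.18] 2.4e-22
```

The top half is hidden by the arm. In the side half the gauge tip is at (645,105), and the tube's flared mouth is centred near (577,180), with rim ends at (555,152) and (597,205). The wrist is near its singularity here, so I'll roll the tool about the gauge's axis (which is free to turn) and check the in-hand offset.

```bash
cat > ins.py <<'E'
# usage: ins.py s [roll] [dy dn] : gauge origin s from mouth; dy,dn: shifts of mouth estimate (level-across, normal-up), m
import sys
from h import *
v=list(map(float,sys.argv[1:]))+[25,0,0][len(sys.argv)-2:]
s,r,dy,dn=v; r=np.radians(r); h,pt=np.radians(-18),np.radians(35)
a=np.array([np.cos(pt)*np.cos(h),np.cos(pt)*np.sin(h),np.sin(pt)]);Y=np.array([-np.sin(h),np.cos(h),0]);Z=np.cross(-a,Y)
M=np.array([.516,.0248,.1])+dy*Y-dn*Z
y=np.cos(r)*Y+np.sin(r)*Z; z=np.cross(-a,y); T=Ro.from_matrix(np.c_[-a,y,z])
o=manip.observe(); q=o["tcp_rot"]; R=Ro.from_quat([*q[1:],q[0]])
X=M+(s+.041)*a+.0095*z
d=R.inv().apply(X-o["position"]); rv=(R.inv()*T).as_rotvec()
e=o["position"]-X
print("t %.2f"%o["t"],"d",np.round(d,4),"rv",np.round(rv,3),"err along/Y/n",np.round([e@a,e@Y,-e@Z],4),"F",np.round(o["wrist_force"],1),"Fa %.1f"%(o["wrist_force"]@a),"op %.4f"%o["opening"],o["qpos"].round(2))
x=R.apply([-1,0,0]); zz=R.apply([0,0,1]); tip=o["position"]-.0095*zz-.101*x
print("tip pred",tip.round(4),"side px",proj("side",tip).round(1),"M px",proj("side",M).round(1))
E
python3 ins.py 0.10
python3 -c "
from h import *
for dy,dn in((.0,0.),(.005,0),(0,.005)): pass
print(tri((301.5,191.7),tc(378,158)))"
```

```text
t 11.07 d [ 0.0066 -0.0011  0.0033] rv [ 0.427 -0.015  0.   ] err along/Y/n [0.0067 0.0011 0.0032] F [ 0.8 -0.2 -1. ] Fa 0.1 op 0.0157 [ 0.1   0.22  2.09 -0.73  0.36 -0.52]
tip pred [0.5487 0.0116 0.1315] side px [311.9 180.5] M px [298.9 191.8]
(array([0.51804467, 0.02325655, 0.09972728]), [[-1.6, 0.2], [0.3, -0.8]])
```

Run:
```python
from h import *
a=cv2.imread("pics/top0.png")[205:245,292:325]; b=cv2.imread("pics/sa.png")[180:210,280:313]
a=cv2.resize(a,None,fx=12,fy=12,interpolation=2); b=cv2.resize(b,None,fx=12,fy=12,interpolation=2)
a=cv2.convertScaleAbs(a,alpha=1.5)
c=np.zeros((480,800,3),np.uint8); c[:,:396]=a; c[:360,400:796]=b
cv2.imwrite("pics/k.png",c)
for u in((301.5,191.5),(300.5,191.5),(302,191)): print(u,plane("side",u,.1).round(4))
```

```text
(301.5, 191.5) [0.5226 0.0229 0.1   ]
(300.5, 191.5) [0.5203 0.0242 0.1   ]
(302, 191) [0.525  0.0247 0.1   ]
```

View pics/k.png

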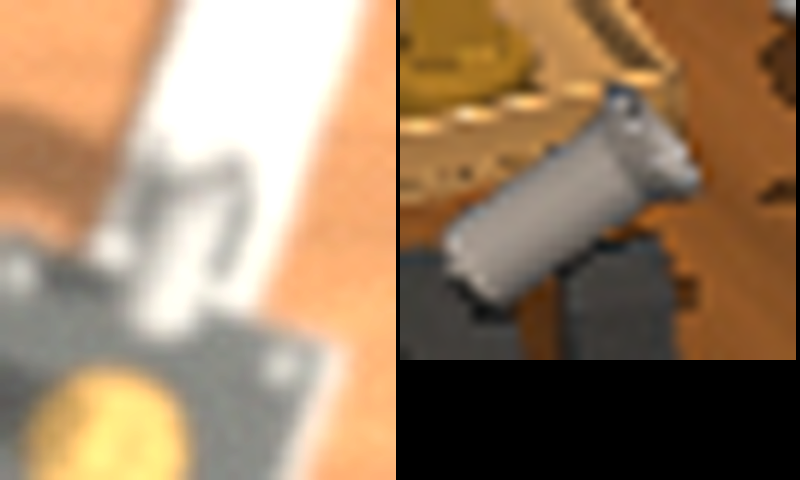

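The right half shows the rim ends at (612,90) and (695,190), which puts the mouth's centre near (655,138). The tube's low end is centred near (468,272). In the left half, brightened, the mouth is centred near (195,165).

Run:
```python
from h import *
print("mouth",tri((300.8,191.0),(307.8,218.3)), plane("top",(307.8,218.3),.1).round(4),plane("side",(300.8,191.0),.1).round(4))
u=np.array([285.2,202.2]);print("low",plane("side",u,.0702).round(4))
# mould axis: cavity centre, plate end mid, at their heights
e=np.array([.5991,-.0009]);c=np.array([.4428,.049]);d=(e-c)/np.linalg.norm(e-c);print(np.degrees(np.arctan2(d[1],d[0])),[(c+k*d).round(4) for k in(.077,.08,.083)])
from itertools import product
for x in(.077,.080,.083):
  m=np.r_[c+x*d,.1]; l=np.r_[c+(x-.0426)*d,.0702]; print(x,proj("side",m).round(1),proj("top",m).round(1),proj("side",l).round(1))
```

```text
mouth (array([0.52093028, 0.02678709, 0.09984899]), [[-0.5, 0.1], [0.1, -0.2]]) [0.5201 0.0271 0.1   ] [0.5222 0.0263 0.1   ]
low [0.4811 0.0397 0.0702]
-17.706090406148142 [array([0.5162, 0.0256]), array([0.519 , 0.0247]), array([0.5219, 0.0238])]
0.077 [298.9 191.6] [308.2 219.5] [283.5 202.9]
0.08 [300.  191.5] [308.5 218.6] [284.6 202.8]
0.083 [301.1 191.4] [308.8 217.8] [285.7 202.7]
```

Units first: shifts go in shares of 250 mm and turns go in shares of 2 pi rad. So 0.07 rad / 6.2832 = 0.0111.

```bash
sed -i 's/\.516,\.0248,\.1/.520,.0255,.1/' ins.py; echo '[{"drx": 0.0111,"aperture": 0},{"drx": 0.0111,"aperture": 0},{"drx": 0.0111,"aperture": 0},{"drx": 0.0111,"aperture": 0},{"drx": 0.0111,"aperture": 0},{"drx": 0.0111,"aperture": 0},{"aperture": 0},{"aperture": 0},{"aperture": 0}]' > m.json && python3 inch.py m.json; python3 ins.py 0.10
```

```text
t: 11.82
position: [0.6325, -0.0161, 0.1796]
tcp_rot: [0.251, 0.209, 0.913, -0.245]
wrist_force: [-0.4, -0.5, -0.9]
opening: 0.0156
gripper_force: 40.0
t 11.82 d [0.0027 0.0028 0.0044] rv [ 0.009 -0.015  0.004] err along/Y/n [ 0.0028 -0.0008  0.0051] F [-0.4 -0.5 -0.9] Fa -0.7 op 0.0156 [ 0.33  0.38  1.93 -0.95  0.9  -0.14]
tip pred [0.5496 0.0152 0.1302] side px [311.6 180.3] M px [300.2 191.3]
```

To row units: 0.015 m / 0.25 = 0.06, 0.0044 m / 0.25 = 0.0176, -0.015 rad / 6.2832 = -0.0024.

```bash
echo '[{"sx": 0.0108,"sy": 0.0112,"sz": 0.0176,"drx": 0.0014,"dry": -0.0024,"drz": 0.0006,"aperture": 0},{"sx": 0.06,"aperture": 0},{"sx": 0.06,"aperture": 0},{"aperture": 0},{"aperture": 0},{"aperture": 0}]' > m.json && python3 inch.py m.json; python3 ins.py 0.065
python3 - <<'E'
from h import *
b=manip.snapshot("side"); cv2.imwrite("pics/sb.png",b)
cv2.imwrite("pics/m.png",cv2.resize(b[165:210,275:335],None,fx=12,fy=12,interpolation=2))
E
```

```text
t: 12.32
position: [0.6109, -0.0084, 0.1578]
tcp_rot: [0.258, 0.211, 0.909, -0.25]
wrist_force: [0.1, -0.8, -1.4]
opening: 0.0156
gripper_force: 40.0
t 12.32 d [0.0066 0.0003 0.0002] rv [-0.001  0.001 -0.001] err along/Y/n [ 0.0066 -0.0002  0.0003] F [ 0.1 -0.8 -1.4] Fa -0.5 op 0.0156 [ 0.37  0.4   1.98 -1.01  0.89 -0.02]
tip pred [0.5289 0.0225 0.1068] side px [303.6 188.8] M px [300.2 191.3]
```

View pics/m.png

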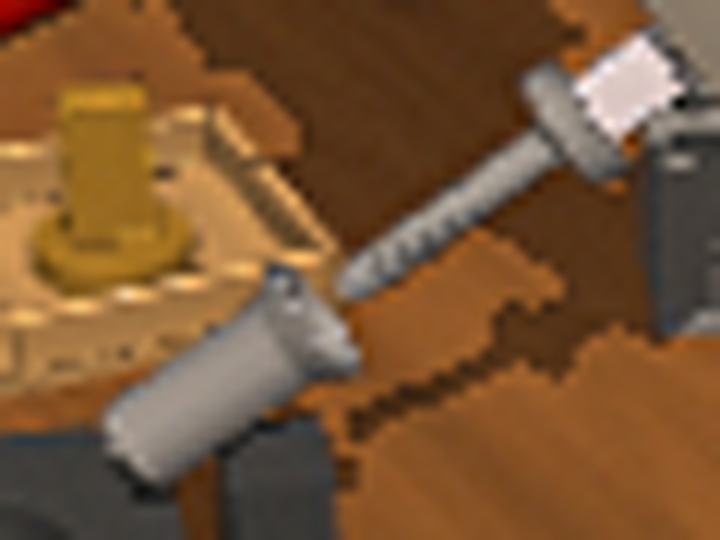

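The pin tip is at (345,290) and its line extends to the rim's centre (313,320) within about half an image pixel. The slopes also agree, -0.74 against -0.73. I'll insert slowly while watching the force.

To row units: 0.005 m / 0.25 = 0.02, 0.004 m / 0.25 = 0.016.

```bash
echo '[{"sx": 0.02,"aperture": 0},{"sx": 0.02,"aperture": 0},{"sx": 0.016,"aperture": 0},{"aperture": 0}]' > m.json && python3 inch.py m.json >/dev/null; python3 ins.py 0.055|head -1;echo '[{"sx": 0.016,"aperture": 0},{"sx": 0.016,"aperture": 0},{"aperture": 0}]' > m.json && python3 inch.py m.json >/dev/null; python3 ins.py 0.05|head -1
```

```text
t 12.70 d [ 0.0003  0.0003 -0.0002] rv [-0.003 -0.     0.   ] err along/Y/n [ 0.0003 -0.0003 -0.    ] F [ 0.  -0.1 -1.9] Fa -1.0 op 0.0158 [ 0.39  0.4   2.01 -1.02  0.88  0.01]
t 12.95 d [-0.0026  0.0001 -0.0001] rv [-0.003 -0.     0.   ] err along/Y/n [-0.0026 -0.0002 -0.    ] F [-0.2  0.7 -0.9] Fa -0.8 op 0.0157 [ 0.4   0.41  2.02 -1.03  0.88  0.03]
```

To row units: 0.004 m / 0.25 = 0.016.

```bash
echo '[{"sx": 0.016,"aperture": 0},{"sx": 0.016,"aperture": 0},{"aperture": 0}]' > m.json && python3 inch.py m.json >/dev/null; python3 ins.py 0.04|head -1;echo '[{"sx": 0.02,"aperture": 0},{"sx": 0.02,"aperture": 0},{"aperture": 0}]' > m.json && python3 inch.py m.json >/dev/null; python3 ins.py 0.03|head -1
```

```text
t 13.20 d [-0.0006  0.0002 -0.0001] rv [-0.003 -0.     0.   ] err along/Y/n [-0.0006 -0.0003 -0.    ] F [-1.   1.1 -2. ] Fa -2.2 op 0.0155 [ 0.4   0.41  2.03 -1.03  0.88  0.05]
t 13.45 d [-0.0008  0.0003 -0.0002] rv [-0.003 -0.     0.   ] err along/Y/n [-0.0008 -0.0004 -0.    ] F [-0.7 -0.3 -1.2] Fa -1.2 op 0.0157 [ 0.42  0.41  2.05 -1.04  0.87  0.08]
```

To row units: 0.005 m / 0.25 = 0.02.

```bash
echo '[{"sx": 0.02,"aperture": 0},{"sx": 0.02,"aperture": 0},{"aperture": 0}]' > m.json && python3 inch.py m.json >/dev/null; python3 ins.py 0.02|head -1;echo '[{"sx": 0.02,"aperture": 0},{"sx": 0.016,"aperture": 0},{"aperture": 0}]' > m.json && python3 inch.py m.json >/dev/null; python3 ins.py 0.01|head -1
```

```text
t 13.70 d [-0.0008  0.0003 -0.0002] rv [-0.003 -0.     0.   ] err along/Y/n [-0.0008 -0.0003 -0.    ] F [ 0.8  0.4 -2.1] Fa -0.7 op 0.0157 [ 0.43  0.42  2.06 -1.05  0.87  0.1 ]
t 13.95 d [ 0.0005  0.0002 -0.0001] rv [-0.003 -0.     0.   ] err along/Y/n [ 0.0005 -0.0003 -0.    ] F [-0.3 -1.  -1.4] Fa -0.8 op 0.0155 [ 0.44  0.42  2.08 -1.06  0.87  0.13]
```

To row units: 0.003 m / 0.25 = 0.012, 0.002 m / 0.25 = 0.008.

```bash
echo '[{"sx": 0.012,"aperture": 0},{"sx": 0.008,"aperture": 0},{"aperture": 0}]' > m.json && python3 inch.py m.json >/dev/null; python3 ins.py 0.005|head -1;echo '[{"sx": 0.006,"aperture": 0},{"aperture": 0}]' > m.json && python3 inch.py m.json >/dev/null; python3 ins.py 0.003|head -1;echo '[{"sx": 0.004,"aperture": 0},{"aperture": 0}]' > m.json && python3 inch.py m.json >/dev/null; python3 ins.py 0.002|head -1
```

```text
t 14.20 d [ 0.001   0.0001 -0.0001] rv [-0.003  0.    -0.   ] err along/Y/n [ 0.001  -0.0001 -0.    ] F [-0.2  0.2 -1.2] Fa -0.9 op 0.0155 [ 0.44  0.42  2.08 -1.06  0.87  0.14]
t 14.37 d [ 0.0018  0.     -0.    ] rv [-0.002  0.    -0.   ] err along/Y/n [ 0.0018 -0.0001 -0.    ] F [-0.7 -0.8 -1.4] Fa -1.1 op 0.0152 [ 0.44  0.42  2.08 -1.06  0.87  0.14]
t 14.53 d [ 0.0019  0.     -0.    ] rv [-0.002  0.    -0.   ] err along/Y/n [ 0.0019 -0.      0.    ] F [-0.8 -0.8 -1.9] Fa -1.5 op 0.0156 [ 0.45  0.42  2.09 -1.06  0.87  0.15]
```

To row units: 0.0012 m / 0.25 = 0.0048.

```bash
for i in 1 2 3; do echo '[{"sx": 0.0048,"aperture": 0},{"aperture": 0}]' > m.json && python3 inch.py m.json >/dev/null; python3 ins.py 0.0|head -1;done
```

```text
t 14.70 d [ 0.0038 -0.      0.0001] rv [-0.003  0.002 -0.001] err along/Y/n [0.0038 0.0001 0.0001] F [ 4.  -2.7  0.5] Fa 4.1 op 0.0157 [ 0.45  0.42  2.09 -1.07  0.87  0.15]
t 14.87 d [ 0.0037 -0.0001  0.0003] rv [-0.003  0.004 -0.001] err along/Y/n [0.0037 0.0002 0.0002] F [ 8.3 -5.9  2.8] Fa 9.5 op 0.0157 [ 0.45  0.42  2.09 -1.07  0.87  0.15]
t 15.03 d [ 0.0037 -0.0001  0.0004] rv [-0.003  0.006 -0.001] err along/Y/n [0.0037 0.0003 0.0003] F [10.9 -9.8  4.9] Fa 13.8 op 0.0161 [ 0.45  0.42  2.09 -1.07  0.87  0.16]
```

The collar is stopped with about 14 N of push. I'll hold briefly, then draw the gauge out.

To row units: -0.02 m / 0.25 = -0.08, -0.015 m / 0.25 = -0.06.

```bash
echo '[{"aperture": 0},{"aperture": 0},{"aperture": 0}]' > m.json && python3 inch.py m.json ; python3 ins.py 0.0|head -1
echo '[{"sx": -0.024,"aperture": 0},{"sx": -0.04,"aperture": 0},{"sx": -0.06,"aperture": 0},{"sx": -0.08,"aperture": 0},{"sx": -0.08,"aperture": 0},{"sx": -0.08,"aperture": 0},{"sx": -0.04,"aperture": 0},{"aperture": 0},{"aperture": 0},{"aperture": 0}]' > m.json && python3 inch.py m.json;python3 ins.py 0.1
```

```text
t: 15.28
position: [0.5582, 0.0092, 0.1188]
tcp_rot: [0.26, 0.21, 0.908, -0.251]
wrist_force: [11.4, -7.8, 4.7]
opening: 0.0154
gripper_force: 40.0
t 15.28 d [ 0.0037 -0.0001  0.0004] rv [-0.003  0.005 -0.001] err along/Y/n [0.0037 0.0003 0.0003] F [11.4 -7.8  4.7] Fa 13.5 op 0.0154 [ 0.45  0.42  2.09 -1.07  0.87  0.16]
t: 16.12
position: [0.633, -0.0159, 0.1735]
tcp_rot: [0.257, 0.21, 0.909, -0.251]
wrist_force: [0.0, 0.1, -0.7]
opening: 0.016
gripper_force: 40.0
t 16.12 d [-0.0003  0.0004 -0.0003] rv [-0.003 -0.001  0.   ] err along/Y/n [-0.0003 -0.0005 -0.0001] F [ 0.   0.1 -0.7] Fa -0.4 op 0.0160 [ 0.34  0.4   1.93 -0.99  0.9  -0.1 ]
tip pred [0.5508 0.015  0.1227] side px [312.1 182.7] M px [300.2 191.3]
```

```bash
python3 d.py 0.633 -0.0159 0.24 -18
```

```text
t 16.12 d [-0.0381 -0.0231 -0.0493] rv [-0.4257  0.5998 -0.134 ] |d|/.04 1.7 F [ 0.   0.1 -0.7] grip 40.0 op 0.0160
```

To row units: -0.0164 m / 0.25 = -0.0656, -0.0127 m / 0.25 = -0.0508, 0.0857 rad / 6.2832 = 0.0136.

```bash
echo '[{"sx": -0.0508,"sy": -0.0308,"sz": -0.0656,"aperture": 0},{"sx": -0.0508,"sy": -0.0308,"sz": -0.0656,"aperture": 0},{"sx": -0.0508,"sy": -0.0308,"sz": -0.0656,"aperture": 0},{"drx": -0.0097,"dry": 0.0136,"drz": -0.003,"aperture": 0},{"drx": -0.0097,"dry": 0.0136,"drz": -0.003,"aperture": 0},{"drx": -0.0097,"dry": 0.0136,"drz": -0.003,"aperture": 0},{"drx": -0.0097,"dry": 0.0136,"drz": -0.003,"aperture": 0},{"drx": -0.0097,"dry": 0.0136,"drz": -0.003,"aperture": 0},{"drx": -0.0097,"dry": 0.0136,"drz": -0.003,"aperture": 0},{"drx": -0.0097,"dry": 0.0136,"drz": -0.003,"aperture": 0}]' > m.json && python3 inch.py m.json;echo '[{"aperture": 0},{"aperture": 0},{"aperture": 0}]' > m.json && python3 inch.py m.json>/dev/null; python3 d.py 0.5105 0.227 0.24 -18
```

```text
t: 16.95
position: [0.6335, -0.015, 0.2411]
tcp_rot: [-0.001, 0.155, 0.988, 0.003]
wrist_force: [0.5, 0.1, -1.1]
opening: 0.0151
gripper_force: 40.0
t 17.20 d [ 0.1918  0.1928 -0.0008] rv [-0.0019  0.0009 -0.0008] |d|/.04 6.8 F [-0.1  0.5 -0.8] grip 40.0 op 0.0157
```

To row units: 0.025 m / 0.25 = 0.1, 0.0248 m / 0.25 = 0.0992.

```bash
echo '[{"sx": 0.08,"sy": 0.08,"aperture": 0},{"sx": 0.096,"sy": 0.096,"aperture": 0},{"sx": 0.1,"sy": 0.1,"aperture": 0},{"sx": 0.1,"sy": 0.1,"aperture": 0},{"sx": 0.1,"sy": 0.1,"aperture": 0},{"sx": 0.1,"sy": 0.1,"aperture": 0},{"sx": 0.096,"sy": 0.096,"aperture": 0},{"sx": 0.0952,"sy": 0.0992,"aperture": 0},{"aperture": 0},{"aperture": 0}]' > m.json && python3 inch.py m.json>/dev/null; echo '[{"sz": 0.1,"aperture": 0},{"sz": 0.14,"aperture": 0},{"sz": 0.14,"aperture": 0},{"sz": 0.1,"aperture": 0},{"sz": 0.04,"aperture": 0},{"aperture": 0},{"aperture": 0},{"aperture": 0},{"aperture": 0}]' > m.json && python3 inch.py m.json;python3 d.py 0.5105 0.227 0.106 -18
python3 - <<'E'
from h import *
b=manip.snapshot("side")
o=manip.observe();q=o["tcp_rot"];R=Ro.from_quat([*q[1:],q[0]])
f=lambda x:o["position"]+R.apply([.041-x,0,-.0095])
for n,x in(("tip",-.06),("mid",-.03)):print(n,f(x).round(4),proj("side",f(x)).round(1))
# gauge pin: grey (low saturation) pixels against wood/tile background near predicted pin
u,v=proj("side",f(-.035)).astype(int); hsv=cv2.cvtColor(b,cv2.COLOR_BGR2HSV)
print(proj("side",[.4145,.258,.01]).round(1))
w=hsv[v-12:v+13,u-16:u+17]; m=((w[...,1]<60)&(w[...,2]<215)).astype(int); print(u-16,v-12); print("\n".join("".join(".#"[k] for k in r) for r in m))
E
```

```text
t: 18.78
position: [0.5129, 0.2271, 0.1127]
tcp_rot: [0.002, 0.156, 0.988, 0.001]
wrist_force: [0.6, -0.3, -1.6]
opening: 0.0155
gripper_force: 40.0
t 18.78 d [ 0.0023 -0.0009  0.0066] rv [ 0.0026  0.0041 -0.    ] |d|/.04 0.2 F [ 0.6 -0.3 -1.6] grip 40.0 op 0.0155
tip [0.4167 0.2583 0.1216] [235.4 159.9]
mid [0.4453 0.2491 0.1218] [245.6 159. ]
[239.1 192.7]
227 147
.................................
.................................
.................................
.................................
.................................
.................................
.................................
............................###..
..........#..................####
........#...................####.
########..............###########
#################################
#################################
#####################........####
#############................##..
.############................##..
.############....................
############.....................
############.....................
#############....................
##############...................
##############...................
############.#...................
##############...................
##############...................
```

To row units: 0.005 m / 0.25 = 0.02, 0.001 m / 0.25 = 0.004.

```bash
echo '[{"sx": 0.004,"sy": -0.002,"sz": 0.02,"aperture": 0},{"sx": 0.004,"sz": 0.02,"aperture": 0},{"aperture": 0},{"aperture": 0},{"aperture": 0},{"aperture": 0},{"aperture": 0},{"aperture": 0}]' > m.json && python3 inch.py m.json
python3 - <<'E'
from h import *
hsv=cv2.cvtColor(manip.snapshot("side"),cv2.COLOR_BGR2HSV)
m=cv2.inRange(hsv,(15,150,60),(35,255,255)); print("brass px at tray",[cv2.boundingRect(c) for c in cv2.findContours(m[165:200,262:305].copy(),0,2)[0] if cv2.contourArea(c)>20])
print(manip.finish_job())
E
```

```text
t: 19.5
position: [0.5097, 0.2269, 0.1009]
tcp_rot: [0.001, 0.156, 0.988, 0.0]
wrist_force: [-0.4, 0.3, -1.3]
opening: 0.0157
gripper_force: 40.0
brass px at tray [(4, 7, 38, 25)]
the job is handed in; nothing more can be done
None
```

The job is handed in (no verdict came back): the casting is in the tray, the gauge was seated in the feed tube with about 14 N of push and drawn out, and at hand-in it was held level and still about 10 cm above the middle of the tile.

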